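Swing the reading lamp over the open book and switch it on

ROBOT

A 6-joint arm with a two-finger parallel gripper is mounted at the origin on the work surface. World frame = base frame: x ahead of the robot, y to its left, z up, the work surface at z = 0. Lengths are in m, angles in rad, forces in N, time in s.
With the tool pointing down it reaches from about 0.325 to 0.9 m from the base axis. Payload 6.1 kg.
Tool frame: the origin (TCP) lies on the centre line of the jaws, within the pads' length; the fingertips stand 11 mm ahead of it and the grasp point (between the pads) lies 8 mm behind it; z points along the fingers, y is the line along which they close (so a half turn about z gives the same grasp; the last joint's range is limited). The gripper opens to 85 mm and grips with 20 to 120 N. Pads are 22 mm wide; open, the fingers measure 114 mm over their backs; the gripper's body (76 mm by 85 mm) begins 54 mm behind the grasp point. The pads swing forward as they close: fully open they stand 13 mm farther back than shut.
Start: joints at [1.122, 0.22, 1.526, -0, 1.395, -0.126], TCP at [0.198, 0.593, 0.242] pointing down, gripper open.
Joint ranges: [-2.98, 2.98], [-0.91, 2.08], [0.09, 2.57], [-1.24, 4.39], [0.2, 2.65], [-2.68, 2.68]. Speed limits (rad/s): [2.57, 2.57, 3.01, 3.14, 3.14, 3.14].

INTERFACE

Orientations are given as a unit quaternion [x, y, z, w].
In Python, from station import r gives the robot as it stands.
- The arm moves only by the shell command python3 -m creep 'ROWS'. ROWS is JSON, a list of rows, each a list of 7 numbers: the shift along the world's x, y, z in units of 0.5 m (1.0 is 0.5 m), then the turn, a rotation vector about the world's x, y, z in units of 30 degrees (1.0 is 30 degrees), then the opening, from 0 (shut) to 1 (fully open). A call has 1 to 12 rows; each row is the pose to reach, as a shift and turn from the pose commanded when the call began; what a row does not reach only later rows make up. A row lasts 1/8 s, in which the tool goes at most 62.5 mm and 10.7 degrees, less where a joint would pass 70% of its speed; a pose out of reach is approached as far as the arm can. A call with a number of a shift or a turn outside -1 to 1 is refused whole. A call with a gripper value outside its range is refused whole. The fingers move at their own pace and stop on an object; the grip force is fixed at half the most. Time passes only in rows, so rows that repeat a pose let the fingers close. It gives the time, the measured TCP pose, the force, the opening and the grip force at its end, in the units of the state.
- r.state(): the state, without advancing time (a new reading comes with each control period).
- r.capture(name): name is "scene" or "side" or "wrist"; returns a dict with "pixels" (420x560x3 uint8, blue, green, red), "fx", "fy", "cx", "cy" (pixels), "camera_from_world" (4x4, takes a point from world to camera coordinates); the wrist camera has in their place "mount" (4x4, takes a point from camera to tool coordinates, whose origin is the TCP and whose axes are the flange's). Camera axes: x right, y up, looking along -z (the intrinsics and any distortion apply to the point x, -y, -z); pixel columns grow to the right and rows downward; lengths in m; the calibration is good to about 2 mm. A picture is of the moment at which its call begins: read the wrist's pose just before it. There is no depth.
- r.sign_off(): hands the job in; it is judged then, once.
The state is a dict: "t": time; "joint_positions": joint angles; "joint_vel": joint speeds; "effort": joint torques, N m; "tcp_pos": TCP position; "tool_rot": TCP orientation; "contact_force": force on the tool from outside, world axes, zero at the start; "wrist_torque": the same for the moment, N m; "opening": finger opening in m; "grip_force": force on a finger pad.
Only numpy, scipy, OpenCV 4.12 (cv2) and the standard library are available. Lean on these libraries where they do the work, as an engineer would, in place of code of your own. Each camera call takes 0.05 s, during which the arm holds its last target. There are 200 camera calls.

TASK

Light the open book: with a fingertip, gently push the desk lamp's swing arm round until the lamp's head hangs over the middle of the open book, then press the push switch all the way down and let go of it, leaving the lamp there. Only push and press; do not pinch the lamp or pick anything up, and leave the book and everything else on the desk where it is.

Things in the scene. Friction and masses are not known exactly. Their poses are not given: they have to be found in the camera images.
- lamp: Aluminium swing-arm reading lamp, bolted to the desk: a dark round foot 100 mm across and 16 mm high with a thin upright post 18 mm thick; its swing arm turns on the post's top. Origin on the post's axis at desk height, z up; the arm points along the lamp's own -x when its joint reads 0.
- lamp_arm (a joint): Turn of the level swing arm about the upright post, rad, limits -1.7 to 1.7; positive is counter-clockwise seen from above (from the lamp's -x towards its -y). A stiff friction joint (about 0.25 N m, so 2 to 3 N at 110 mm from the axis): the arm stays where it is left and does not coast.
- lamp_head (a point): Point on top of the arm, on the centre line of the round lamp head, 200 mm from the post's axis and 255 mm above the desk. The head is a flat cone 100 mm across; its underside is 195 mm above the desk.
- lamp_pivot (a point): Top of the arm's hub, on the turning axis, 261 mm above the desk; hub radius 17 mm. From it the arm, a straight square bar 16 mm wide, runs out to 220 mm; its underside is 239 mm and its top 255 mm above the desk. Between 20 and 145 mm from the axis the bar is bare and free on both sides; farther out the lamp head hangs below it.
- book: The open book lying on the desk (loose, 0.5 kg): two white page blocks with lines of grey print, side by side with a gutter between them, on a grey cover; 136 mm along x (the spine's direction), 186 mm along y, 15 mm thick. Origin under its middle. It lies to one side of the lamp, and the shut planner to the other; which side varies.
- book_mid (a point): Middle of the open book, in the gutter, 12 mm above the desk. It lies 180 to 220 mm from the post's axis.
- switch (a joint): Travel of the push switch, m: 0 up, 0.006 fully down; springs back up; fully down takes about 4 N.
- switch_top (a point): Centre of the top of the lamp's push switch: a grey round button, 32 mm across, standing 22 mm above the desk in a low round white housing 48 mm across, fixed on the desk, far to the left or to the right of the lamp. It is pressed straight down; the point moves with the button.
- planner: Shut grey planner, 130 x 180 x 21 mm, loose, to the other side of the lamp. Leave it. Origin under its middle.
- pen_cup: Empty white ceramic pen cup, 72 mm across, 95 mm high, loose, on the other side of the desk from the switch. Leave it. Origin under its middle.
- mug: White mug, 76 mm across, 85 mm high, handle to its +y, loose, in front of the lamp. Leave it. Origin under its middle.
- stapler: Dark stapler, 130 x 32 x 55 mm, loose, behind the lamp. Leave it. Origin under its middle.
- notes: White block of note paper, 75 x 75 x 30 mm, loose, behind the lamp. Leave it. Origin under its middle.
Not all that is in view belongs to the job. Of the things shaped like the part that bears switch, the white one is meant.

How it is judged:
On the way, in this order (a step that is already met when the one before it is completed fails the run):
1. the lamp's head rests over the middle of the open book (horizontal distance between lamp_head and book_mid below 0.04 m and velocity of joint lamp_arm between -0.05 and 0.05 rad/s), for 0.3 s.
2. the switch is pressed down (horizontal distance between lamp_head and book_mid below 0.04 m and value of joint switch above 0.004 m), for 0.05 s.
At the end, for the whole second after the job is handed in: The centre of the lamp's head is within 40 mm, seen from above, of the middle of the open book, the arm is at rest, the switch has been pressed and is up again, and the book has moved less than 15 mm (all of step 1 and value of joint switch below 0.002 m and distance of book from where it was at the start of the episode below 0.015 m); the robot touches nothing.
It fails at once if the open book is shifted or lifted more than 15 mm (distance of book from where it was at the start of the episode above 0.015 m).
It fails at once if another loose thing on the desk is shifted, lifted or knocked by more than 20 mm (distance of any of planner, pen_cup, mug, stapler, notes from where it was at the start of the episode above 0.02 m).
It fails at once if the lamp is pinched or pushed with more than 25 N (contact force between the fingers and lamp above 25 N).
It also fails if it takes over 48 s, if anything falls off the work surface, if the arm or the gripper's body presses on something with over 40 N, if the wrist force passes 120 N, or if a joint passes its speed limit or range.

## Working session

There is one attempt and no reset: what is moved stays moved. The work goes in short steps, Python scripts to look and compute and a shell command to move; the robot and the scene stay as the last step left them, time stands still between calls to the robot, and variables do not carry over. Pictures are saved under pics/ and viewed, at most 10 in all, crops included, and the job is handed in when it is done.

```bash
mkdir -p pics; ls
python3 - <<'E'
from station import r
import cv2,numpy as np
np.set_printoptions(precision=4,suppress=True)
for n in("scene","side"):
    c=r.capture(n);cv2.imwrite(f"pics/{n}0.png",c["pixels"]);print({k:v for k,v in c.items() if k!="pixels"})
s=r.state();print(s["t"],s["tcp_pos"],s["tool_rot"],s["opening"])
E
```

```text
pics
{'fx': 466.00571869704714, 'fy': 466.00571869704714, 'cx': 276.51364629944396, 'cy': 210.62629719072916, 'camera_from_world': array([[-0.7878,  0.6159, -0.0039,  0.4746],
       [-0.413 , -0.5236,  0.7452,  0.0944],
       [ 0.4569,  0.5887,  0.6668, -1.6145],
       [ 0.    ,  0.    ,  0.    ,  1.    ]])}
{'fx': 434.589495562673, 'fy': 434.589495562673, 'cx': 278.5667199992321, 'cy': 212.6922509375156, 'camera_from_world': array([[ 0.9661, -0.258 , -0.0007, -0.5592],
       [ 0.1845,  0.6889,  0.7009, -0.2271],
       [-0.1804, -0.6773,  0.7132, -1.2066],
       [ 0.    ,  0.    ,  0.    ,  1.    ]])}
0.1 [0.198  0.5922 0.2413] [ 0.1607  0.987  -0.0009 -0.0003] 0.0851602208607563
```

View pics/scene0.png

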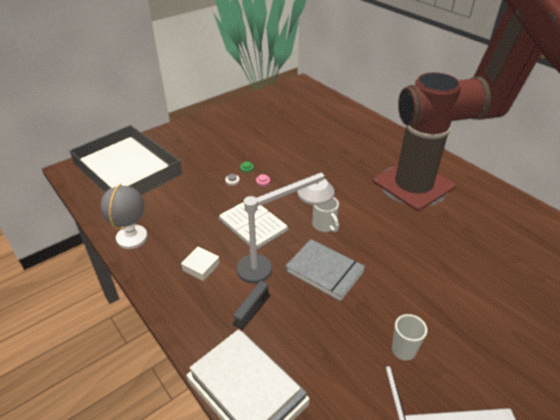

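View pics/side0.png

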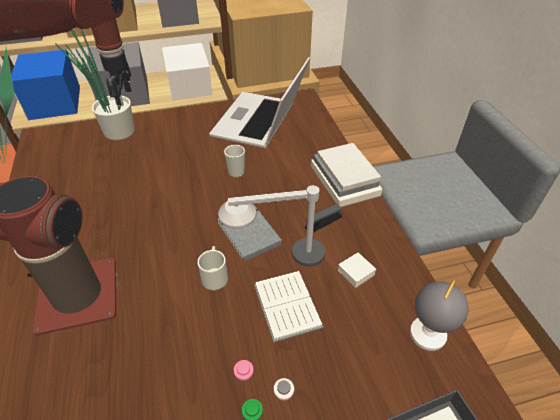

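The scene view shows the lamp: foot at (253,268), hub at (251,202), head at (316,188). The open book is at (253,223), the planner at (326,269) and the mug at (326,214). There are three button-like things:
- white with a grey button: scene (232,180), side (284,388)
- pink: scene (263,180), side (243,370)
- green: scene (247,167), side (252,409)

The white one fits the description. I'll confirm it in an enlarged crop.

Run:
```python
import cv2,numpy as np
s=cv2.imread("pics/scene0.png");d=cv2.imread("pics/side0.png")
def cr(im,x,y,w,h,k):
    o=cv2.resize(im[y:y+h,x:x+w],None,fx=k,fy=k,interpolation=cv2.INTER_CUBIC)
    for i in range(0,w,10):
        cv2.line(o,(i*k,0),(i*k,6 if i%50 else 14),(0,255,255),1)
    for i in range(0,h,10):
        cv2.line(o,(0,i*k),(6 if i%50 else 14,i*k),(0,255,255),1)
    return o
a=np.vstack([cr(s,210,150,133,100,3),cr(s,210,250,133,100,3)])
b=np.vstack([cr(d,205,170,133,100,3),cr(d,205,320,133,100,3)])
cv2.imwrite("pics/crop1.png",np.hstack([a,b]))
```

```text
(no output)
```

View pics/crop1.png

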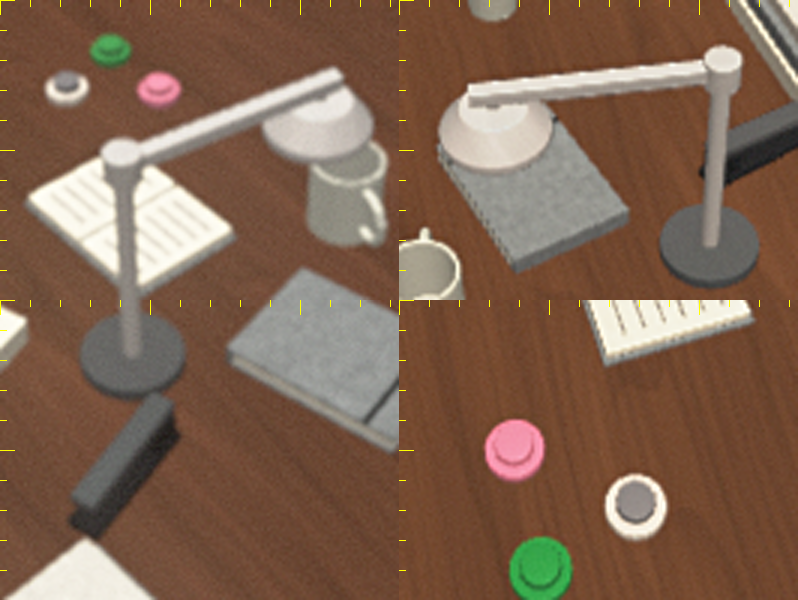

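The crop confirms the target: only the white housing carries a grey button, at scene (232.3,176.7) and side (283.7,387). Hub top is at scene (251,200) and side (313,189). The bar end is at scene (321.7,174.3) and side (228.7,199.3).

```bash
cat > h.py <<'E'
import numpy as np
from station import r
from scipy.optimize import least_squares
C={}
def cam(n):
    if n not in C: C[n]=r.capture(n)
    return C[n]
def proj(n,p):
    c=cam(n);T=c["camera_from_world"];q=T[:3,:3]@p+T[:3,3]
    return np.array([c["cx"]+c["fx"]*q[0]/-q[2],c["cy"]+c["fy"]*q[1]/q[2]])
def tri(d,z=None):
    f=lambda p:np.concatenate([proj(n,p if z is None else np.r_[p[:2],z])-uv for n,uv in d.items()])
    o=least_squares(f,[.6,.2,.1] if z is None else [.6,.2]);return o.x.round(4),round(abs(o.fun).max(),2)
E
python3 - <<'E'
from h import *
for k,(a,b,z) in dict(sw=((232.3,176.7),(283.7,387),.022),hub=((251,200),(313,189),.261),end=((321.7,174.3),(228.7,199.3),.255),book=((253.3,220.7),(288,304),.012)).items():
    print(k,tri(dict(scene=a,side=b)),tri(dict(scene=a),z),tri(dict(side=b),z))
P=[tri(dict(side=u),.015) for u in((256.5,288),(297.5,273),(321.5,328),(271.5,337))]
print(P,np.mean([p[0] for p in P],0))
# foot centre
print(tri(dict(scene=(254,268)),.016),tri(dict(side=(309,251)),.016))
for n,uv in dict(mug=(212,258),cup=(235,152),notes=(357,265)).items(): print(n,tri(dict(side=uv),.09 if n!='notes' else .03))
E
```

```text
sw (array([ 0.4831, -0.4033,  0.0158]), np.float64(0.2)) (array([ 0.4866, -0.3961]), np.float64(0.0)) (array([ 0.4826, -0.406 ]), np.float64(0.0))
hub (array([ 0.664 , -0.0233,  0.2599]), np.float64(0.37)) (array([ 0.6639, -0.0219]), np.float64(0.0)) (array([ 0.6644, -0.025 ]), np.float64(0.0))
end (array([0.4485, 0.0013, 0.2529]), np.float64(0.3)) (array([0.4514, 0.0032]), np.float64(0.0)) (array([ 4.476e-01, -3.000e-04]), np.float64(0.0))
book (array([ 0.554 , -0.1844,  0.0075]), np.float64(0.81)) (array([ 0.5542, -0.1795]), np.float64(0.0)) (array([ 0.5548, -0.1882]), np.float64(0.0))
[(array([ 0.484, -0.118]), np.float64(0.0)), (array([ 0.6084, -0.0982]), np.float64(0.0)), (array([ 0.6179, -0.2813]), np.float64(0.0)), (array([ 0.4875, -0.2726]), np.float64(0.0))] [ 0.54945  -0.192525]
(array([ 0.6692, -0.0171]), np.float64(0.0)) (array([ 0.6645, -0.0303]), np.float64(0.0))
mug (array([ 0.38  , -0.0426]), np.float64(0.0))
cup (array([0.5296, 0.4024]), np.float64(0.0))
notes (array([ 0.7769, -0.1257]), np.float64(0.0))
```

Pivot ≈(0.664,-0.0235), and the bar end is 217 mm from it (expected 220). The book middle ≈(0.553,-0.186) is 197 mm from the pivot, inside the stated 180–220 mm. The arm must turn about +62°, pushed from its +y side. First I'll move there with the gripper shut.

```bash
python3 -m creep '[[0.1,-0.15,0,0,0,0.1,0],[0.2,-0.3,0,0,0,0.2,0],[0.3,-0.45,0,0,0,0.3,0],[0.4,-0.6,0,0,0,0.4,0],[0.5,-0.75,0,0,0,0.4,0],[0.6,-0.9,0,0,0,0.4,0],[0.6,-0.9,0,0,0,0.4,0],[0.6,-0.9,0,0,0,0.4,0],[0.6,-0.9,0,0,0,0.4,0],[0.6,-0.9,0,0,0,0.4,0]]'
```

```text
t: 1.45
tcp_pos: [0.4994, 0.1402, 0.2421]
tool_rot: [0.059, 0.998, -0.0, -0.0]
contact_force: [-0.4, 0.9, -0.3]
opening: 0.0006
grip_force: 0.0
```

```bash
python3 -m creep '[[0.06,-0.09,-0.01,0,0,0,0],[0.12,-0.18,-0.015,0,0,0,0],[0.12,-0.18,-0.015,0,0,0,0],[0.12,-0.18,-0.015,0,0,0,0]]'
python3 - <<'E'
from h import *
import cv2
ims=[]
for n,x,y in(("scene",200,130),("side",180,140)):
    im=cam(n)["pixels"][y:y+150,x:x+200];ims.append(cv2.resize(im,None,fx=2,fy=2,interpolation=cv2.INTER_CUBIC))
cv2.imwrite("pics/c2.png",np.hstack(ims))
E
```

```text
t: 1.95
tcp_pos: [0.5576, 0.0537, 0.2344]
tool_rot: [0.057, 0.998, 0.0, -0.001]
contact_force: [0.1, 0.0, 0.1]
opening: 0.0001
grip_force: 0.0
```

View pics/c2.png

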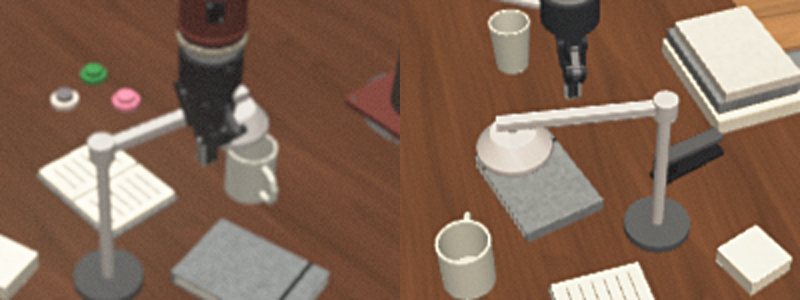

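The fingertip stands clear on the +y side of the bar, at about 107 mm radius. Next I'll work out the arc.

Run:
```python
from h import *
s=r.state();print(s["tcp_pos"])
P=np.array([.664,-.0235]);s0=np.array(s["tcp_pos"][:2])
def pose(t,d):
    t=np.radians(t);a=np.array([-np.cos(t),-np.sin(t)]);n=np.array([-a[1],a[0]]);return P+.108*a-n*d
for t in (-6.5,-3,0,4,8,12,16,20,24,28,32,36,40,44,48,52,56): print(t,((pose(t,.021)-s0)/.5).round(3),round((t+6.5)/30,3))
```

```text
[0.55756104 0.05420173 0.23475559]
-6.5 [ 0.003 -0.089] 0.0
-3 [-0.001 -0.102] 0.117
0 [-0.003 -0.113] 0.217
4 [-0.006 -0.129] 0.35
8 [-0.007 -0.144] 0.483
12 [-0.007 -0.159] 0.617
16 [-0.006 -0.175] 0.75
20 [-0.004 -0.19 ] 0.883
24 [-0.002 -0.205] 1.017
28 [ 0.002 -0.22 ] 1.15
32 [ 0.007 -0.234] 1.283
36 [ 0.013 -0.248] 1.417
40 [ 0.02  -0.262] 1.55
44 [ 0.028 -0.275] 1.683
48 [ 0.037 -0.288] 1.817
52 [ 0.047 -0.3  ] 1.95
56 [ 0.057 -0.311] 2.083
```

```bash
python3 -m creep '[[0.002,-0.05,0,0,0,0,0],[0.003,-0.08,0,0,0,0,0],[0.002,-0.09,0,0,0,0.05,0],[-0.001,-0.102,0,0,0,0.12,0],[-0.003,-0.113,0,0,0,0.22,0],[-0.006,-0.129,0,0,0,0.35,0],[-0.007,-0.144,0,0,0,0.48,0],[-0.007,-0.159,0,0,0,0.62,0],[-0.006,-0.175,0,0,0,0.75,0],[-0.004,-0.19,0,0,0,0.88,0],[-0.004,-0.19,0,0,0,0.88,0]]'
python3 - <<'E'
from h import *
import cv2
print(r.state()["tcp_pos"])
ims=[]
for n,x,y in(("scene",200,130),("side",180,140)):
    im=cam(n)["pixels"][y:y+150,x:x+200];ims.append(cv2.resize(im,None,fx=2,fy=2,interpolation=cv2.INTER_CUBIC))
cv2.imwrite("pics/c3.png",np.hstack(ims))
E
```

```text
t: 3.42
tcp_pos: [0.5563, -0.0421, 0.2349]
tool_rot: [-0.173, 0.985, 0.0, 0.0]
contact_force: [-0.1, 0.8, -0.8]
opening: -0.0
grip_force: 0.0
[ 0.55626914 -0.04209951  0.23486913]
```

View pics/c3.png

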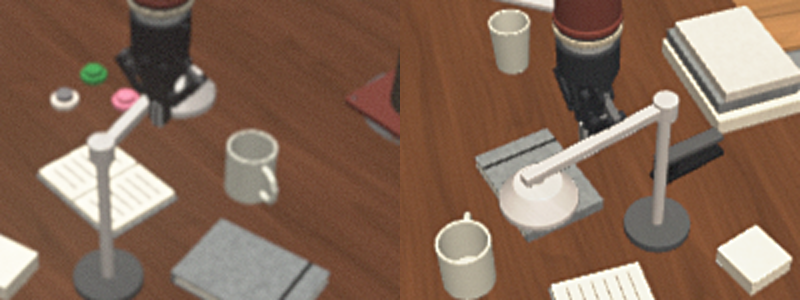

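The arm follows. The bar end is now at side (242,230.5).

Run:
```python
from h import *
P=np.array([.664,-.0235])
e=tri(dict(side=(242,230.5)),.255)[0];v=e-P;th=np.degrees(np.arctan2(-v[1],-v[0]));print(e,np.hypot(*v),th)
s0=np.array(r.state()["tcp_pos"][:2]);t=np.radians(th);n=np.array([np.sin(t),-np.cos(t)]);a=-np.array([np.cos(t),np.sin(t)])
d=-(s0-P)@n;print("d",d,"rad",(s0-P)@a)
def pose(t,d):
    t=np.radians(t);a=np.array([-np.cos(t),-np.sin(t)]);n=np.array([-a[1],a[0]]);return P+.108*a-n*d
for t in np.r_[th:50:4,50,53,56]: print(round(t,1),((pose(t,d)-s0)/.5).round(3),round((t-20)/30,2))
```

```text
[ 0.4588 -0.114 ] 0.22427057319229382 23.799068822413876
d 0.026621057559789673 rad 0.10599028445221681
23.8 [-0.004 -0.002] 0.13
27.8 [-0.    -0.017] 0.26
31.8 [ 0.004 -0.032] 0.39
35.8 [ 0.009 -0.046] 0.53
39.8 [ 0.015 -0.061] 0.66
43.8 [ 0.023 -0.074] 0.79
47.8 [ 0.031 -0.087] 0.93
50.0 [ 0.036 -0.094] 1.0
53.0 [ 0.043 -0.104] 1.1
56.0 [ 0.051 -0.112] 1.2
```

```bash
python3 -m creep '[[0,-0.008,0,0,0,0.13,0],[0.001,-0.017,0,0,0,0.26,0],[0.005,-0.032,0,0,0,0.39,0],[0.01,-0.046,0,0,0,0.53,0],[0.016,-0.061,0,0,0,0.66,0],[0.024,-0.074,0,0,0,0.79,0],[0.032,-0.087,0,0,0,0.92,0],[0.037,-0.094,0,0,0,1,0],[0.043,-0.102,0,0,0,1,0],[0.043,-0.102,0,0,0,1,0]]'
python3 - <<'E'
from h import *
import cv2
print(r.state()["tcp_pos"])
ims=[]
for n,x,y in(("scene",190,110),("side",200,180)):
    im=cam(n)["pixels"][y:y+200,x:x+133];ims.append(cv2.resize(im,None,fx=3,fy=3,interpolation=cv2.INTER_CUBIC))
cv2.imwrite("pics/c4.png",np.hstack(ims))
E
```

```text
t: 4.82
tcp_pos: [0.5814, -0.08, 0.2345]
tool_rot: [-0.412, 0.911, -0.006, -0.005]
contact_force: [-0.6, 0.5, 0.9]
opening: -0.0001
grip_force: 0.4
[ 0.58144155 -0.07997329  0.2345146 ]
```

View pics/c4.png

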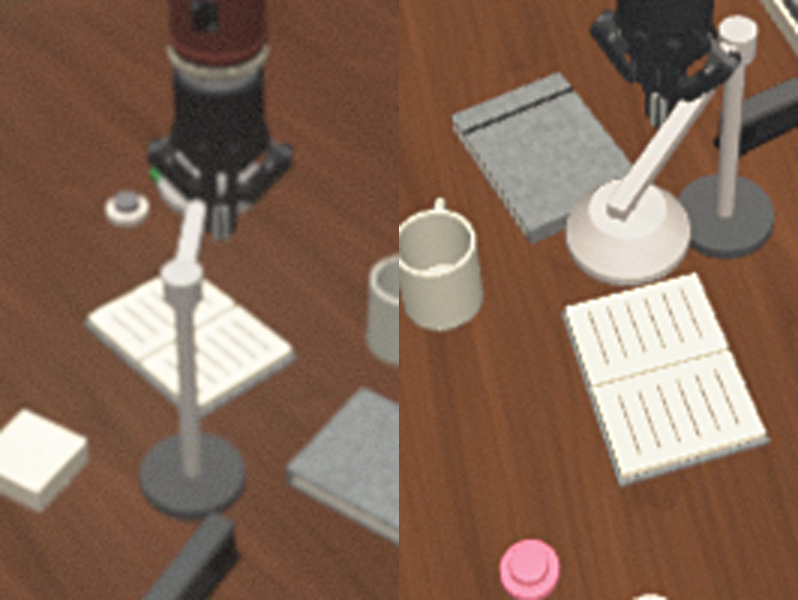

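The bar end is at side (273.7,250) and the gutter middle at side (288.3,303.3). The head hasn't reached the book yet.

Run:
```python
from h import *
P=np.array([.664,-.0235])
e=tri(dict(side=(273.7,250)),.255)[0];v=e-P;th=np.degrees(np.arctan2(-v[1],-v[0]));print(e,np.hypot(*v),th)
b=tri(dict(side=(288.3,303.3)),.012)[0];w=b-P;print(b,np.hypot(*w),np.degrees(np.arctan2(-w[1],-w[0])))
s0=np.array(r.state()["tcp_pos"][:2]);t=np.radians(th);n=np.array([np.sin(t),-np.cos(t)]);a=-np.array([np.cos(t),np.sin(t)])
d=-(s0-P)@n;R=(s0-P)@a;print("d",d,"rad",R)
def pose(t,d):
    t=np.radians(t);a=np.array([-np.cos(t),-np.sin(t)]);n=np.array([-a[1],a[0]]);return P+R*a-n*d
for t in (48,50,52,54,56): print(round(t,1),((pose(t,d)-s0)/.5).round(3))
```

```text
[ 0.5164 -0.1913] 0.22347841059037452 48.66454081070171
[ 0.5562 -0.1863] 0.1952554224599153 56.4889812021592
d 0.024678778745669448 rad 0.09740738474553327
48 [-0.001  0.002]
50 [ 0.003 -0.004]
52 [ 0.007 -0.009]
54 [ 0.011 -0.015]
56 [ 0.016 -0.02 ]
```

```bash
python3 -m creep '[[0,0,0,0,0,0,0],[0,0,0,0,0,0,0]]'
```

```text
t: 5.22
tcp_pos: [0.581, -0.0804, 0.2345]
tool_rot: [-0.412, 0.911, -0.006, -0.005]
contact_force: [-0.5, 2.2, -0.2]
opening: 0.0001
grip_force: 0.8
```

```bash
python3 -c "
from station import r
print([round(x,2) for x in r.state()['joint_positions']])"; python3 -m creep '[[0.004,-0.006,0,0,0,0,0],[0.009,-0.012,0,0,0,0,0],[0.014,-0.018,0,0,0,0,0],[0.014,-0.018,0,0,0,0,0],[0.014,-0.018,0,0,0,0,0]]'
```

```text
[np.float64(-0.26), np.float64(0.14), np.float64(1.64), np.float64(-0.02), np.float64(1.37), np.float64(-2.68)]
t: 5.85
tcp_pos: [0.5894, -0.0871, 0.2346]
tool_rot: [-0.41, 0.912, -0.008, -0.006]
contact_force: [-0.5, -0.0, 0.4]
opening: -0.0002
grip_force: 0.0
```

Joint 6 is at its end, so I'll stop there, back off with some yaw undone, and look.

```bash
python3 -m creep '[[-0.02,0.018,0,0,0,0,0],[-0.05,0.045,0,0,0,0,0],[-0.05,0.045,0,0,0,-0.2,0],[-0.05,0.045,0.05,0,0,-0.5,0],[-0.05,0.045,0.1,0,0,-0.8,0],[-0.05,0.045,0.18,0,0,-1,0],[-0.05,0.045,0.18,0,0,-1,0]]'
python3 - <<'E'
from h import *
import cv2
print(r.state()["joint_positions"][5])
ims=[]
for n,x,y in(("scene",190,110),("side",200,180)):
    im=cam(n)["pixels"][y:y+200,x:x+133];ims.append(cv2.resize(im,None,fx=3,fy=3,interpolation=cv2.INTER_CUBIC))
cv2.imwrite("pics/c5.png",np.hstack(ims))
E
```

```text
t: 6.72
tcp_pos: [0.5652, -0.0642, 0.329]
tool_rot: [-0.16, 0.987, -0.007, -0.004]
contact_force: [-1.0, 0.7, -0.2]
opening: -0.0003
grip_force: 0.0
-2.133629910830087
```

View pics/c5.png

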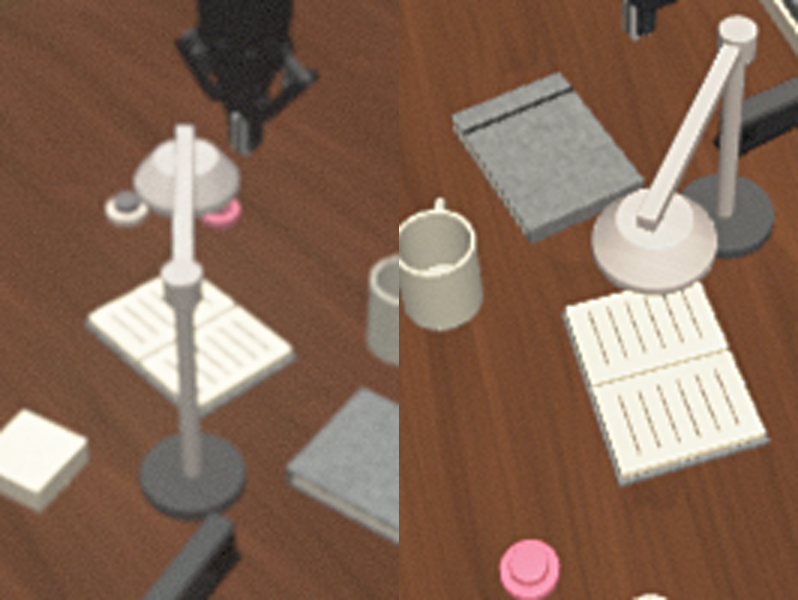

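The bar end is at side (283,254) and scene (251.3,152). I'll measure it again and refine the switch centre.

Run:
```python
from h import *
import cv2
P=np.array([.664,-.0235]);b=np.array([.555,-.1865])
for q in (dict(side=(283,254)),dict(scene=(251.3,152)),dict(side=(283,254),scene=(251.3,152))):
    e=tri(q,.255)[0];v=e-P;th=np.arctan2(-v[1],-v[0]);h=P-.2*np.array([np.cos(th),np.sin(th)]);print(e,np.hypot(*v),np.degrees(th),"head-book",h-b,np.hypot(*(h-b)))
W={}
for n,(x,y) in dict(scene=(232,179),side=(284,388)).items():
    im=cam(n)["pixels"].astype(int)[y-14:y+15,x-14:x+15];ys,xs=np.mgrid[-14:15,-14:15]
    sat=im.max(2)-im.min(2);near=np.hypot(xs,ys)<13
    g=near&(sat<30)&(im.mean(2)<165)&(im.mean(2)>80);w=near&(sat<40)&(im.mean(2)>165)
    for k,m in(("grey",g),("white",w)):
        m=m&(np.hypot(xs,ys)<11);print(n,k,m.sum(),x+xs[m].mean(),y+ys[m].mean(),np.ptp(xs[m]))
    W[n]=(x+xs[g].mean(),y+ys[g].mean())
print(tri(W),tri(W,.022))
```

```text
[ 0.5338 -0.208 ] 0.22581472494060256 54.78972309887001 head-book [-0.00631577 -0.0004083 ] 0.006328958908757509
[ 0.5377 -0.1967] 0.21435934782509491 53.89991627383577 head-book [-0.00883951  0.0014022 ] 0.00895003054947735
[ 0.5342 -0.2047] 0.22289342744908386 54.38462901128585 head-book [-0.00746822  0.00041109] 0.0074795222371446405
scene grey 82 233.4512195121951 178.0731707317073 16
scene white 97 234.4020618556701 177.28865979381445 17
side grey 144 283.5138888888889 387.2708333333333 13
side white 163 283.18404907975463 389.19018404907973 19
(array([ 0.4818, -0.4008,  0.01  ]), np.float64(1.14)) (array([ 0.4816, -0.4029]), np.float64(2.84))
```

The head is about 7 mm from the book middle. The switch is at about (0.4835,-0.402). I'll cross at z 0.33, above the lamp's top at 0.261.

```bash
python3 -m creep '[[-0.02,-0.1,0.02,0,0,-0.2,0],[-0.04,-0.2,0.02,0,0,-0.5,0],[-0.07,-0.3,0.02,0,0,-0.8,0],[-0.1,-0.4,0.02,0,0,-1,0],[-0.12,-0.5,0,0,0,-1,0],[-0.14,-0.6,0,0,0,-1,0],[-0.163,-0.676,0,0,0,-1,0],[-0.163,-0.676,0,0,0,-1,0],[-0.163,-0.676,0,0,0,-1,0],[-0.163,-0.676,0,0,0,-1,0]]'
```

```text
t: 8.18
tcp_pos: [0.4828, -0.4011, 0.3241]
tool_rot: [0.1, 0.995, -0.003, -0.009]
contact_force: [0.4, 0.4, 0.1]
opening: 0.0001
grip_force: 0.0
```

```bash
python3 -m creep '[[0,0,-0.1,0,0,0,0],[0,0,-0.2,0,0,0,0],[0,0,-0.3,0,0,0,0],[0,0,-0.4,0,0,0,0],[0,0,-0.48,0,0,0,0],[0,0,-0.53,0,0,0,0],[0,0,-0.545,0,0,0,0],[0,0,-0.545,0,0,0,0]]'
python3 - <<'E'
from h import *
import cv2
ims=[]
for n,x,y in(("scene",190,90),("side",230,300)):
    im=cam(n)["pixels"][y:y+120,x:x+100];ims.append(cv2.resize(im,None,fx=4,fy=4,interpolation=cv2.INTER_CUBIC))
cv2.imwrite("pics/c6.png",np.hstack(ims))
E
```

```text
t: 9.18
tcp_pos: [0.4829, -0.4019, 0.0524]
tool_rot: [0.1, 0.995, -0.004, -0.009]
contact_force: [-0.0, -0.0, 0.5]
opening: -0.0002
grip_force: 0.0
```

View pics/c6.png

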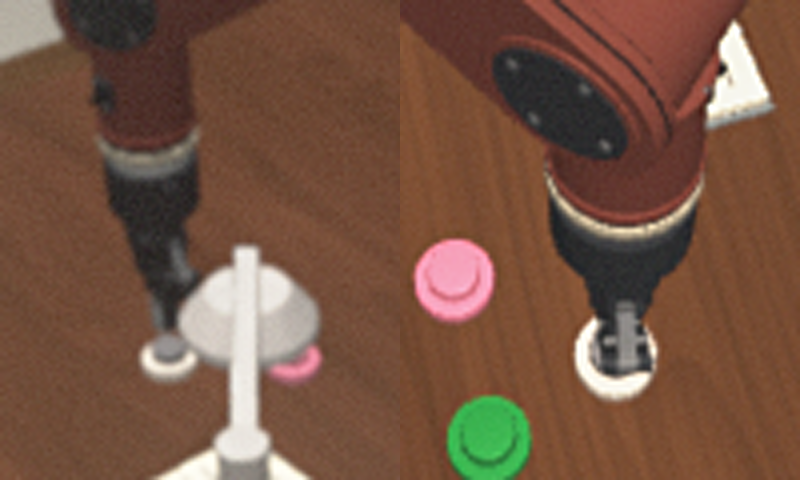

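The finger is over the button in both views. Now I'll press slowly and watch the force.

```bash
python3 -m creep '[[0,0,-0.015,0,0,0,0],[0,0,-0.03,0,0,0,0],[0,0,-0.036,0,0,0,0],[0,0,-0.041,0,0,0,0],[0,0,-0.046,0,0,0,0],[0,0,-0.05,0,0,0,0],[0,0,-0.05,0,0,0,0],[0,0,-0.05,0,0,0,0]]'
```

```text
t: 10.28
tcp_pos: [0.4824, -0.4024, 0.0272]
tool_rot: [0.101, 0.995, -0.004, -0.009]
contact_force: [-2.4, 2.4, 4.3]
opening: 0.0
grip_force: 1.9
```

```bash
python3 -m creep '[[0,0,-0.002,0,0,0,0],[0,0,-0.004,0,0,0,0],[0,0,-0.004,0,0,0,0]]'
```

```text
t: 10.65
tcp_pos: [0.4825, -0.4025, 0.0268]
tool_rot: [0.101, 0.995, -0.004, -0.009]
contact_force: [-7.5, 5.8, 15.7]
opening: 0.0001
grip_force: 7.8
```

The force has risen to 15.7 N with no further travel, so the button is bottomed. I'll let go and rise clear.

```bash
python3 -m creep '[[0,0,0.03,0,0,0,0],[0,0,0.1,0,0,0,0],[0,0,0.2,0,0,0,0],[0,0,0.3,0,0,0,0],[-0.1,-0.1,0.4,0,0,0,0],[-0.15,-0.15,0.4,0,0,0,0],[-0.15,-0.15,0.4,0,0,0,0],[-0.15,-0.15,0.4,0,0,0,0]]'
python3 - <<'E'
from h import *
import cv2
ims=[]
for n,x,y in(("scene",190,110),("side",200,180)):
    im=cam(n)["pixels"][y:y+225,x:x+150];ims.append(cv2.resize(im,(400,600),interpolation=cv2.INTER_CUBIC))
cv2.imwrite("pics/c7.png",np.hstack(ims))
E
```

```text
t: 11.65
tcp_pos: [0.4074, -0.4772, 0.2246]
tool_rot: [0.101, 0.995, -0.003, -0.009]
contact_force: [0.1, 0.5, -0.7]
opening: -0.0001
grip_force: 0.0
```

View pics/c7.png

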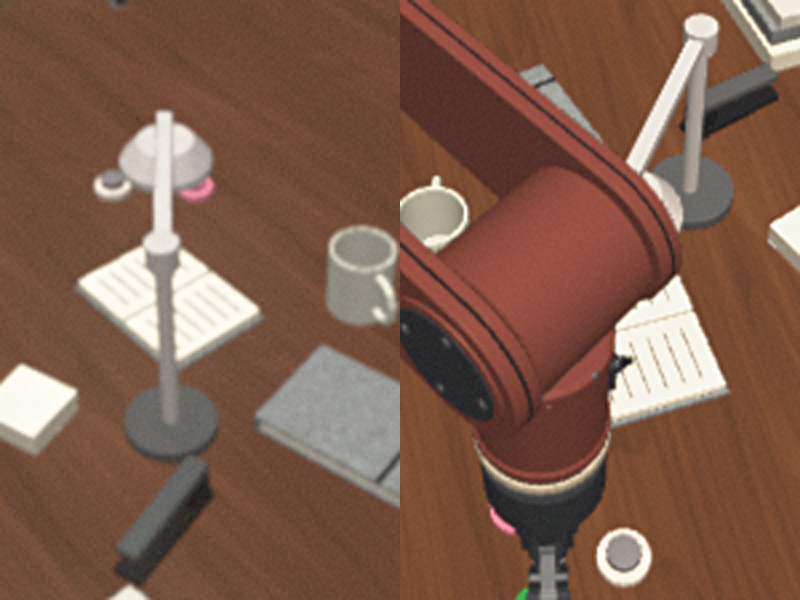

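The scene view shows the bar end still at scene (251,152), the book in place, the button up and the robot clear of everything. Handing in.

```bash
python3 -c "
from station import r
print(r.sign_off())"
```

```text
the job is handed in; nothing more can be done
None
```

I handed the job in: the lamp's head measured about 7 mm from the middle of the open book, the white switch was pressed all the way down and is up again, and the robot touches nothing. The hand-in returned no verdict.

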